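# Post an old lock cylinder through the self-closing flap of the deposit box

## Robot

A 6-joint arm with a two-finger parallel gripper is mounted at the origin on a cart in front of the work surface, level with it; the furniture and walls round the work are solid. World frame = base frame: x ahead of the robot, y to its left, z up, the work surface at z = 0. Lengths are in mm, angles in rad, forces in N, time in s.
With the tool pointing down it reaches from about 225 to 875 mm from the base axis. Payload 3.4 kg.
Tool frame: the origin (TCP) lies on the centre line of the jaws, within the pads' length; the fingertips stand 17 mm ahead of it and the grasp point (between the pads) lies 2 mm behind it; z points along the fingers, y is the direction in which the jaws open and shut (so a half turn about z gives the same grasp; the last joint's range is limited). The gripper opens to 85 mm and grips with 20 to 120 N. Pads are 22 mm wide; open, the fingers measure 114 mm over their backs; the gripper's body (76 mm by 85 mm) begins 54 mm behind the grasp point. The pads swing forward as they close: fully open they stand 13 mm farther back than shut.
Start: joints at [-1.37, 0.276, 1.505, -0, 1.361, -0.121], TCP at [181.857, -545.517, 248.328] pointing down, gripper open.
Joint ranges: [-2.89, 2.89], [-0.75, 2.08], [0.22, 2.7], [-1.18, 4.32], [0.11, 2.71], [-2.7, 2.7]. Speed limits (rad/s): [2.57, 2.57, 3.14, 3.14, 3.14, 3.14].

## Interface

Orientations are given as a unit quaternion [w, x, y, z].
In Python, from bench import r gives the robot as it stands.
- The arm moves only by the tool play_rows, never from a script. Its argument "targets" is a list of rows, each an object with "dp": the shift along the tool's x, y, z as a fraction of full scale, a list of three; "twist": the turn, a rotation vector about the tool's x, y, z as a fraction of full scale, a list of three. In form: [{"dp": [x, y, z], "twist": [wx, wy, wz]}, ...]. A call has 1 to 10 rows; each row is the pose to reach, as a shift and turn from the pose commanded when the call began, along the tool's axes at that moment; what a row does not reach only later rows make up. Full scale, the value 1, is 0.2 m for a shift and 120 degrees for a turn. A row lasts 1/12 s, in which the tool goes at most 41.7 mm and 7.16 degrees, less where a joint would pass 70% of its speed; a pose out of reach is approached as far as the arm can. A call with a number of a shift or a turn outside -1 to 1 is refused whole. A call with a gripper value outside its range is refused whole. "claw" is the closure, from 0 (fully open) to 1 (shut), set as the call begins (left out, the last holds). The fingers move at their own pace and stop on an object; the grip force is fixed at half the most. Time passes only in rows, so rows that repeat a pose let the fingers close. It gives the time, the measured TCP pose, the force and the opening at its end, in the units of the state.
- r.read_state(): the state, without advancing time (a new reading comes with each control period).
- r.capture(name): name is "scene" or "top" or "wrist"; returns a dict with "img" (480x640x3 uint8, red, green, blue), "range_z" (480x640 float32, mm along the optical axis (not along the pixel's ray), 0 where there is no reading), "intrinsics" (3x3 intrinsics, pixels), "k1" (the pictures are not rectified: a ray, as slopes to the right and down, at radius r is drawn at 1 + k1 r^2 times it, then the intrinsics apply), "cam_to_world" (4x4, takes a point from camera to world coordinates). Camera axes: x right, y up, looking along -z (the intrinsics and any distortion apply to the point x, -y, -z); pixel columns grow to the right and rows downward; lengths in mm; the calibration is good to about 2 mm. A picture is of the moment at which its call begins.
- r.job_done(): hands the job in, once; it reports no verdict.
Trained networks look in the newest picture that a camera, given by its name, has taken for a name from the list of things; names that differ only in an ending like _2 or _b are one class to them, and where a whole thing is asked for, a point or a joint stands for the part that bears it (a point fixed in the world has none). Each returns a list of dicts, best first, with "p" (0 to 1); they miss things now and then, are a little off and sometimes report something else, mostly with a low value. They report only what shows in the picture. A call takes as long as a camera call.
- r.recognise(name, camera): "bbox" ([centre column, centre row, width, height] in pixels, round what is visible of it).
- r.outline_of(name, camera): "pixels" (480x640 bool, what is visible of it) and "bbox" ([centre column, centre row, width, height] in pixels, round what is visible of it).
The state is a dict: "clock": time; "joint_positions": joint angles; "dq": joint speeds; "joint_torque": joint torques, N m; "tool_pos": TCP position; "orientation": TCP orientation; "contact_force": force on the tool from outside, world axes, zero at the start; "torque": the same for the moment, N m; "gripper_width": finger opening in mm.
Only numpy, scipy, OpenCV 4.12 (cv2) and the standard library are available. Lean on these libraries where they do the work, as an engineer would, in place of code of your own. Each camera call takes 0.05 s, during which the arm holds its last target.

## Task

Post the brass lock cylinder that lies in the channel on top of the deposit box: press the sprung push plate down with one finger to swing the flap open, and while that finger keeps it open, push the cylinder along the channel with the other finger until it drops through the opening into the box. Then let the flap spring shut again. Only push with the fingers: do not grip or lift the cylinder, do not slide it onto the closed flap, and leave the other things where they are.

Things in the scene. Friction and masses are not known exactly. Their poses are not given: they have to be found in the camera images.
- drop_box: Grey steel deposit box fixed to the bench; flat deck 140 mm above the bench. Origin: on its underside, below the middle of the opening's near edge. x along the channel towards the opening, y left, z up. Walls at x -170 and +110, y -100 and +160 mm. Channel: two rails 6 mm high on the deck, 24 mm apart inside, centred on y = 0, x -162 to -2 mm.
- opening (a point): Point on the deck plane, on the channel's axis, 43 mm beyond the near edge of the drop opening, which spans box x 0 to 88 mm, y -28 to +138 mm. Shut, the flap's aluminium leaf fills it level with the deck and bears the cylinder's weight. Open, the leaf hangs down inside; from 0.6 rad on it is clear of the cylinder's path.
- flap_hinge (a point): Point on the flap's hinge axis, level with the opening's near edge in box x: a rod parallel to box x at box y +120 mm, 35 mm above the deck, between two brackets 45 mm high at box x -163 and +97 mm. The axes here are those of the flap.
- drop_flap (a joint): Flap angle in rad: 0 shut, grows as the push plate is pressed down, stop at 0.9. A spring shuts it when let go. Pressing at the push_plate point takes about 5 N at first, 9 N when open.
- push_plate (a point): Point on top of the push plate, 52 mm from the hinge rod, mid-length. Ribbed strip left of the channel, 192 mm long (box x -160 to +32), 74 mm wide from rod to free edge. Shut, it slopes up 0.5 rad to a free edge at box y +55, 71 mm above deck; this point is at y +74, 60 above. It tips with the flap; at 0.8 rad this point is at y +70, 20 above deck. A finger may slide along it.
- old_lock_centre (a point): Centre, half-way up, of the loose brass lock cylinder: 60 mm long, 17 wide, 24 high, about 100 g. It lies in the channel, its length along it, centre 12 mm above the deck; a finger reaches its near end above the rails. It tips into the opening once its centre is past the near edge; push until its near end is past too.
- nickel_lock_centre (a point): Centre of a bystander: a like lock cylinder in nickel, loose on the deck to the right of the channel. Leave it.
- red_tag_centre (a point): Centre of a bystander: key tag 44 x 24 x 9 mm, loose on the deck to the right of the opening. Leave it.
- tape_measure: Bystander: tape measure 64 x 78 x 35 mm, loose on the bench to the right; origin under its middle.
- cup: Bystander: round cup 72 mm wide, 60 mm high, loose on the bench to the right; origin under its middle.

How it is judged:
By the outcome, as a careful person would: the job done as asked, in the order asked, and still so for the second after the job is handed in, with the robot touching nothing.
It also fails if it takes over 42 s, if anything falls off the work surface, if the arm or the gripper's body presses on something with over 40 N, if the wrist force passes 120 N, or if a joint passes its speed limit or range.

## Working session

There is one attempt and no reset: what is moved stays moved. The work goes in short steps, Python scripts to look and compute and a tool call to move; the robot and the scene stay as the last step left them, time stands still between calls to the robot, and variables do not carry over. Pictures are saved under pics/ and viewed, and the job is handed in when it is done.

Besides the shell and the picture viewer there is one more tool, called as name(argument=value, ...), one argument or row to a line, values as JSON. play_rows: Moves the arm, as the interface text tells. Its arguments: {"type":"object","properties":{"targets":{"type":"array"},"claw":{"type":"number"}},"required":["targets"]}

```bash
ls; mkdir -p pics; cat > h.py <<'E'
import numpy as np,cv2
from bench import r
def save(n,f):
    c=r.capture(n); cv2.imwrite(f'pics/{f}.png',c['img'][...,::-1]); return c
def world(c,u,v,z=None):
    u=np.atleast_1d(u).astype(float);v=np.atleast_1d(v).astype(float)
    K=np.array(c['intrinsics']); x=(u-K[0,2])/K[0,0]; y=(v-K[1,2])/K[1,1]
    a,b=x.copy(),y.copy()
    for _ in range(20):
        s=1+c['k1']*(a*a+b*b); a=x/s;b=y/s
    d=z if z is not None else c['range_z'][v.astype(int),u.astype(int)]
    p=np.stack([a*d,-b*d,-d*np.ones_like(a)],1)
    T=np.array(c['cam_to_world']); return p@T[:3,:3].T+T[:3,3]
def onplane(c,u,v,z0):
    p=world(c,u,v,np.ones_like(np.atleast_1d(u),float)); o=np.array(c['cam_to_world'])[:3,3]
    d=p-o; return o+d*((z0-o[2])/d[:,2])[:,None]
E
python3 - <<'E'
from h import *
print(r.read_state())
for n in ('scene','top','wrist'):
    c=save(n,n+'0')
    for k in ['drop_box','drop_flap','push_plate','old_lock_centre','nickel_lock_centre','red_tag_centre','tape_measure','cup']:
        l=r.recognise(k,n)
        print(n,k,[(round(d['p'],2),np.round(d['bbox']).tolist(), np.round(world(c,d['bbox'][0],d['bbox'][1])).tolist()) for d in l[:2]])
E
```

```text
pics
{'clock': 0.0, 'joint_positions': array([-1.37001699e+00,  2.76613341e-01,  1.50616612e+00, -3.41376355e-05,
        1.36070159e+00, -1.20981023e-01]), 'dq': array([-1.44128975e-04,  1.37333558e-04,  3.34330606e-04, -2.77439369e-05,
       -2.04292455e-03, -4.87351390e-05]), 'joint_torque': array([-4.86718782e-04, -4.16783559e+01, -2.45805073e+01, -1.39917292e-04,
        1.10532218e-02, -1.12477989e-05]), 'tool_pos': array([ 181.72722692, -544.98578548,  247.41608259]), 'orientation': array([-9.42785593e-04,  9.87085659e-01,  1.60190543e-01, -5.43397457e-05]), 'contact_force': array([-0.89539008,  0.29385097, -0.37835206]), 'torque': array([0.058187  , 0.01403262, 0.01334847]), 'gripper_width': 85.564366655451}
scene drop_box [(0.79, [243.0, 296.0, 138.0, 145.0], [[517.0, 189.0, 138.0]])]
scene drop_flap []
scene push_plate [(0.67, [220.0, 275.0, 77.0, 70.0], [[554.0, 220.0, 193.0]]), (0.16, [242.0, 297.0, 138.0, 145.0], [[515.0, 191.0, 138.0]])]
scene old_lock_centre [(0.44, [255.0, 274.0, 13.0, 24.0], [[539.0, 142.0, 163.0]])]
scene nickel_lock_centre [(0.64, [294.0, 281.0, 1
[... 613 characters left out ...]
ush_plate [(0.63, [205.0, 226.0, 105.0, 124.0], [[601.0, 186.0, 140.0]])]
top old_lock_centre [(0.61, [228.0, 247.0, 16.0, 25.0], [[552.0, 133.0, 163.0]]), (0.59, [205.0, 224.0, 102.0, 122.0], [[604.0, 188.0, 140.0]])]
top nickel_lock_centre [(0.55, [252.0, 281.0, 16.0, 26.0], [[481.0, 82.0, 163.0]])]
top red_tag_centre [(0.75, [271.0, 216.0, 13.0, 20.0], [[621.0, 45.0, 148.0]])]
top tape_measure [(0.92, [442.0, 319.0, 32.0, 37.0], [[398.0, -343.0, 37.0]])]
top cup [(0.82, [438.0, 249.0, 36.0, 29.0], [[566.0, -346.0, -1.0]])]
wrist drop_box []
wrist drop_flap []
wrist push_plate []
wrist old_lock_centre []
wrist nickel_lock_centre []
wrist red_tag_centre []
wrist tape_measure []
wrist cup []
```

```bash
python3 - <<'E'
import cv2
a=cv2.imread('pics/top0.png')[140:330,120:310]; cv2.imwrite('pics/topc.png',cv2.resize(a,(600,600),interpolation=cv2.INTER_CUBIC))
a=cv2.imread('pics/scene0.png')[200:390,150:340]; cv2.imwrite('pics/scenec.png',cv2.resize(a,(600,600),interpolation=cv2.INTER_CUBIC))
E
```

```text
(no output)
```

View pics/topc.png

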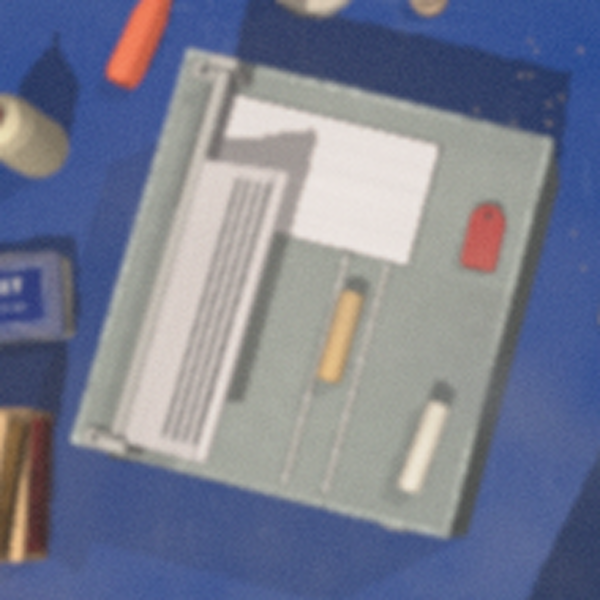

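View pics/scenec.png

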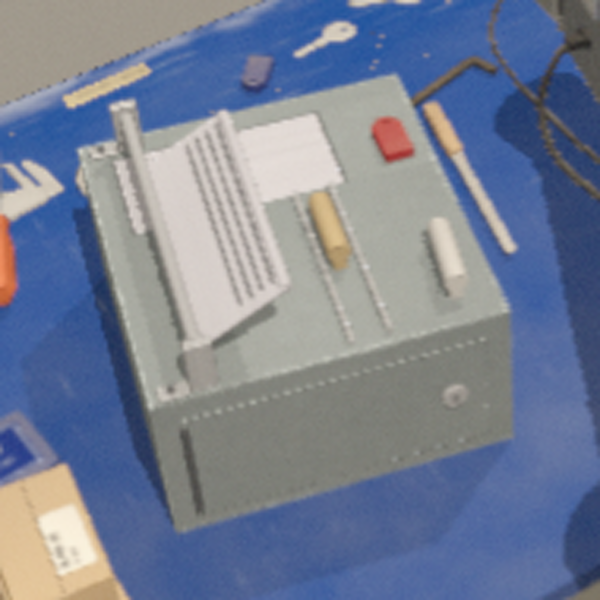

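View pics/scene0.png

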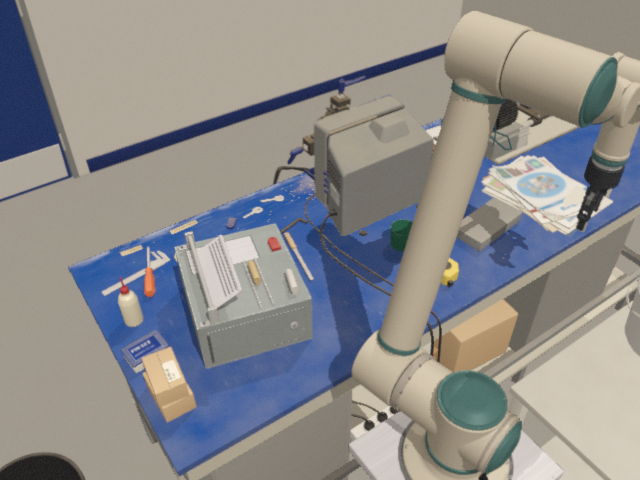

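The crops show the box yawed clockwise, with the deck corners in the top crop at (190,48), (553,140), (455,535) and (72,440). The push plate is on the left, the brass lock is in the channel at crop (340,335), and the white shut flap is beyond it.

```bash
python3 - <<'E'
from h import *
c=r.capture('top')
def fit(B,W):
    B=np.array(B,float);W=np.array(W)[:,:2];b=B.mean(0);w=W.mean(0)
    H=(B-b).T@(W-w);th=np.arctan2(H[0,1]-H[1,0],H[0,0]+H[1,1])
    R=np.array([[np.cos(th),-np.sin(th)],[np.sin(th),np.cos(th)]])
    t=w-R@b; return th,t,W-(B@R.T+t)
q=np.array([(190,48),(553,140),(455,535),(72,440)],float)
u=120+q[:,0]*190/600;v=140+q[:,1]*190/600
W=onplane(c,u,v,140.);print(W)
th,t,res=fit([(110,160),(110,-100),(-170,-100),(-170,160)],W);print(th,t,res)
# opening leaf corners seen: far-right (438,143), near-right(408,265)
q=np.array([(438,143),(408,265)],float);u=120+q[:,0]*190/600;v=140+q[:,1]*190/600
W=onplane(c,u,v,140.)
R=np.array([[np.cos(th),-np.sin(th)],[np.sin(th),np.cos(th)]])
print('leaf in box',(W[:,:2]-t)@R)
print('lock',[ (np.round((world(c,*d['bbox'][:2])[:,:2]-t)@R,1)) for d in r.recognise('old_lock_centre','top')])
for n in ('top',):
    for k in ('old_lock_centre','nickel_lock_centre','red_tag_centre'):
        o=r.outline_of(k,n)
        for d in o[:1]:
            vv,uu=np.nonzero(d['pixels']);P=world(c,uu,vv);P=P[P[:,2]>143]
            L=(P[:,:2]-t)@R;print(k,d['p'],L.min(0),L.max(0),L.mean(0),np.percentile(P[:,2],[10,50,90]))
# depth based deck height
uu,vv=np.meshgrid(np.arange(120,310),np.arange(140,330));P=world(c,uu.ravel(),vv.ravel())
L=(P[:,:2]-t)@R
m=(abs(L[:,0]+80)<60)&(abs(L[:,1]+60)<15);print('deckz',np.median(P[m,2]))
m=(abs(L[:,0]-43)<60)&(abs(L[:,1]-74)<4);print('at 74',np.median(P[m&(L[:,0]<20),2]))
D=P[(abs(P[:,2]-140)<6)];rect=cv2.minAreaRect(D[:,:2].astype(np.float32));print(rect)
E
```

```text
[[756.24151407 245.40391112 140.        ]
 [691.22301399  -5.35238327 140.        ]
 [422.51960897  58.8312385  140.        ]
 [486.2025714  315.12952088 140.        ]]
-0.24593216801979886 [610.84018461 117.10193129] [[-0.24254661 -0.10308769]
 [-1.96130362  1.31742599]
 [ 0.91031544 -2.66790631]
 [ 1.2935348   1.453568  ]]
leaf in box [[ 86.5204251  -23.22273956]
 [ -0.37867025 -25.19351495]]
lock [array([[-59.7,  -1.2]])]
old_lock_centre 0.74 [-169.59600815 -203.10745687] [109.034175   160.44150381] [-53.25736805  68.33074715] [143.9681086  184.64579926 210.02480186]
nickel_lock_centre 0.62 [-145.18185219 -203.10745687] [-87.92360384 -57.50014974] [-117.0574217   -70.25576679] [158.95855514 162.90092779 166.00089562]
red_tag_centre 0.74 [  9.47196412 -81.99938393] [ 54.07609529 -56.84444524] [ 29.44675034 -69.41252611] [146.18421821 148.74979404 151.38404097]
deckz 140.83384179217774
at 74 201.67282294014
((590.3418579101562, 156.69161987304688), (259.8623962402344, 280.8395690917969), 75.72127532958984)
```

```bash
python3 - <<'E'
from h import *
for n in('scene','top'):
    c=r.capture(n)
    uu,vv=np.meshgrid(np.arange(0,640,2),np.arange(0,480,2));uu=uu.ravel();vv=vv.ravel();P=world(c,uu,vv);ok=c['range_z'][vv,uu]>0;P=P[ok]
    print(n,np.array(c['cam_to_world'])[:3,3])
    H={}
    for p in P:
        if p[2]>100 and -100<p[0]<1000 and abs(p[1])<800:
            k=(int(p[0]//100)*100,int(p[1]//100)*100);H.setdefault(k,[]).append(p[2])
    for k in sorted(H): print(k,len(H[k]),int(min(H[k])),int(max(H[k])),end='; ')
    print()
E
```

```text
scene [-362.57443455  569.02172712 1136.84883725]
(-100, -100) 356 115 222; (-100, 0) 869 100 225; (0, -500) 6 613 630; (0, -400) 215 600 695; (0, -300) 55 632 775; (0, -200) 1249 693 794; (0, -100) 180 174 224; (0, 0) 729 100 223; (100, -600) 734 243 635; (100, -500) 100 246 348; (100, -400) 58 600 680; (100, -300) 1 622 622; (100, -200) 864 536 796; (100, -100) 2354 171 783; (100, 0) 1321 104 425; (100, 100) 65 109 170; (200, -600) 98 325 639; (200, -200) 147 784 796; (200, -100) 910 385 791; (200, 0) 163 169 414; (200, 100) 26 109 175; (400, 0) 164 100 167; (400, 100) 345 100 162; (400, 200) 365 100 217; (400, 300) 73 100 148; (400, 400) 109 100 105; (500, 0) 187 134 165; (500, 100) 312 135 215; (500, 200) 422 124 218; (500, 300) 23 100 142; (500, 400) 7 100 102; (600, -800) 12 118 130; (600, -600) 15 153 235; (600, -500) 317 100 243; (600, -400) 345 100 241; (600, -300) 380 101 241; (600, -200) 61 101 230; (600, 0) 237 133 152; (600, 100) 205 132 216; (600, 200) 231 110 197; (700, -600) 18 118 260; (700, -500) 176 232 285; (700, -400) 271 230 286; (700, -300) 329 101 265; (700, -
[... 901 characters left out ...]
23 123; (600, -700) 3 114 118; (600, -600) 36 110 239; (600, -500) 384 102 240; (600, -400) 389 100 244; (600, -300) 387 100 240; (600, -200) 29 107 227; (600, -100) 4 103 138; (600, 0) 479 100 153; (600, 100) 566 133 215; (600, 200) 322 135 201; (700, -700) 14 104 123; (700, -600) 96 106 263; (700, -500) 609 235 286; (700, -400) 700 235 284; (700, -300) 605 103 265; (700, 0) 45 136 144; (700, 100) 167 134 143; (700, 200) 137 134 187; (700, 300) 20 100 142; (700, 400) 4 113 116; (800, -700) 2 100 100; (800, -600) 73 105 276; (800, -500) 515 256 348; (800, -400) 722 221 357; (800, -300) 485 100 279; (800, -200) 17 171 186; (900, -400) 62 257 351; (900, -300) 66 169 258; (900, -200) 6 122 184;
```

View pics/top0.png

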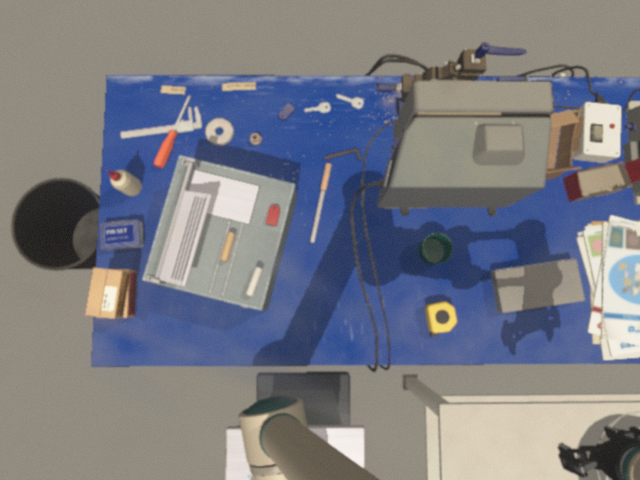

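View pics/wrist0.png

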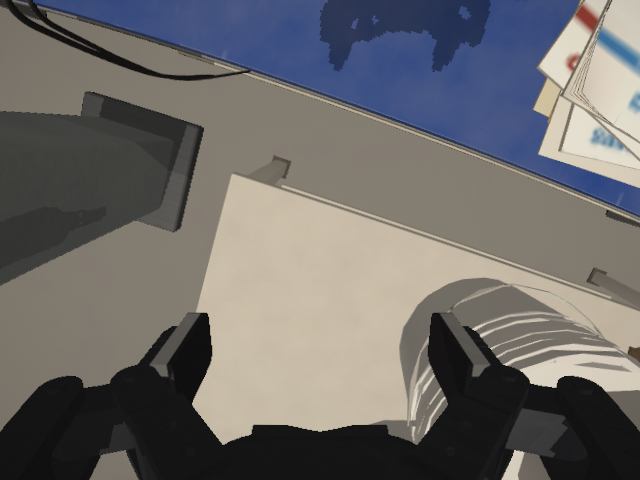

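```bash
cat >> h.py <<'E'
from scipy.spatial.transform import Rotation as Ro
TH=-0.2465; T0=np.array([611.,118.])
def bw(x,y,h=0): # box -> world
    c,s=np.cos(TH),np.sin(TH); return np.array([T0[0]+c*x-s*y,T0[1]+s*x+c*y,140+h])
def wb(P):
    P=np.atleast_2d(P);c,s=np.cos(TH),np.sin(TH);d=P[:,:2]-T0
    return np.c_[d[:,0]*c+d[:,1]*s,-d[:,0]*s+d[:,1]*c,P[:,2]-140]
def Rt(tilt): # tool x=box x, z down, tilted about box x (left higher)
    return Ro.from_euler('z',TH)*Ro.from_euler('x',tilt)*Ro.from_matrix(np.diag([1.,-1,-1]))
def go(p,R,ref=None):
    s=r.read_state(); q=s['orientation'];R0=Ro.from_quat([q[1],q[2],q[3],q[0]])
    dp=R0.inv().apply(p-s['tool_pos'])/200; tw=(R0.inv()*R).as_rotvec()/np.radians(120)
    print('dp',np.round(dp,4),'tw',np.round(tw,4),'rows',np.linalg.norm(dp)*200/41.7,np.linalg.norm(tw)*120/7.16)
E
python3 - <<'E'
from h import *
go(bw(-110,34,190),Rt(0))
E
```

```text
dp [ 2.7128 -2.9077 -0.4086] tw [0.     0.     0.2714] rows 19.17356071660496 4.5479126683179345
```

play_rows(
  targets=[
    {"dp": [0.15,-0.16,-0.1],"twist": [0,0,0]},
    {"dp": [0.3,-0.32,-0.2],"twist": [0,0,0]},
    {"dp": [0.45,-0.48,-0.3],"twist": [0,0,0]},
    {"dp": [0.6,-0.64,-0.4],"twist": [0,0,0]},
    {"dp": [0.75,-0.8,-0.4],"twist": [0,0,0]},
    {"dp": [0.9,-0.97,-0.4],"twist": [0,0,0]},
    {"dp": [0.9,-0.97,-0.4],"twist": [0,0,0]},
  ],
  claw=0.36,
)

```text
clock: 2.28
tool_pos: [291.9, -301.7, 329.3]
orientation: [0.0, 0.987, 0.161, 0.001]
contact_force: [0.7, -0.6, -0.2]
gripper_width: 54.8
```

play_rows(
  targets=[
    {"dp": [0.15,-0.16,0],"twist": [0,0,0.05]},
    {"dp": [0.3,-0.32,0],"twist": [0,0,0.1]},
    {"dp": [0.45,-0.48,0],"twist": [0,0,0.15]},
    {"dp": [0.6,-0.64,0],"twist": [0,0,0.2]},
    {"dp": [0.75,-0.8,0],"twist": [0,0,0.25]},
    {"dp": [0.9,-0.97,0],"twist": [0,0,0.27]},
    {"dp": [0.9,-0.97,0],"twist": [0,0,0.27]},
  ],
)

```text
clock: 2.87
tool_pos: [399.5, -65.2, 328.6]
orientation: [0.0, 0.992, -0.123, 0.001]
contact_force: [0.9, 0.3, -0.4]
gripper_width: 54.5
```

```bash
python3 - <<'E'
from h import *
print(r.read_state())
go(bw(-110,34,190),Rt(0))
E
```

```text
{'clock': 2.8667, 'joint_positions': array([-3.33836466e-01, -2.75268143e-02,  1.66934777e+00, -2.80506104e-04,
        1.49852179e+00,  1.48419164e+00]), 'dq': array([ 1.27237847,  0.17103587, -0.16027642,  0.00218134, -0.02167801,
        1.17661468]), 'joint_torque': array([ -6.01365253, -26.84895694, -24.43352401,   0.05399335,
         0.41384356,  -0.57849878]), 'tool_pos': array([399.54348965, -65.21611192, 328.63067989]), 'orientation': array([ 2.67226091e-04,  9.92370315e-01, -1.23291313e-01,  5.82003213e-04]), 'contact_force': array([ 0.91989789,  0.34470692, -0.40820439]), 'torque': array([-0.00551206, -0.0614536 , -0.001787  ]), 'gripper_width': 54.4933122128746}
dp [ 0.2509 -1.3166 -0.007 ] tw [ 0.0002 -0.0006 -0.0003] rows 6.428105990453952 0.011725511972242407
```

play_rows(
  targets=[
    {"dp": [0.05,-0.2,0],"twist": [0,0,0]},
    {"dp": [0.1,-0.4,0],"twist": [0,0,0]},
    {"dp": [0.15,-0.6,0],"twist": [0,0,0]},
    {"dp": [0.2,-0.8,0],"twist": [0,0,0]},
    {"dp": [0.2,-0.9,0],"twist": [0,0,0]},
    {"dp": [0.2,-0.9,0],"twist": [0,0,0]},
    {"dp": [0.2,-0.9,0],"twist": [0,0,0]},
  ],
)

```text
clock: 3.45
tool_pos: [481.5, 99.0, 328.0]
orientation: [0.0, 0.993, -0.12, -0.0]
contact_force: [-0.9, -0.8, -0.1]
gripper_width: 55.1
```

```bash
python3 - <<'E'
from h import *
go(bw(-110,34,190),Rt(0))
E
```

```text
dp [ 0.0573 -0.4198 -0.0106] tw [0.0005 0.0003 0.0026] rows 2.032841027233089 0.04506934335076113
```

play_rows(
  targets=[
    {"dp": [0.05,-0.2,0],"twist": [0,0,0]},
    {"dp": [0.06,-0.4,0],"twist": [0,0,0]},
    {"dp": [0.06,-0.4,0],"twist": [0,0,0]},
    {"dp": [0.06,-0.4,0],"twist": [0,0,0]},
    {"dp": [0.06,-0.4,0],"twist": [0,0,0]},
  ],
)

```text
clock: 3.87
tool_pos: [511.9, 171.4, 328.2]
orientation: [0.001, 0.993, -0.122, -0.0]
contact_force: [0.2, 0.0, -0.2]
gripper_width: 54.4
```

```bash
python3 - <<'E'
from h import *
go(bw(-110,34,190),Rt(0))
c=save('wrist','w1');print(np.round(c['cam_to_world'],3),c['k1'])
save('top','t1')
E
```

```text
dp [-0.0043 -0.0317 -0.0089] tw [0.0008 0.0002 0.0009] rows 0.15941162462508224 0.02127936530910935
[[-2.41000e-01  9.29000e-01  2.82000e-01  5.82217e+02]
 [-9.71000e-01 -2.31000e-01 -6.70000e-02  1.52708e+02]
 [ 2.00000e-03 -2.90000e-01  9.57000e-01  4.54663e+02]
 [ 0.00000e+00  0.00000e+00  0.00000e+00  1.00000e+00]] -0.07939468065407534
```

View pics/w1.png

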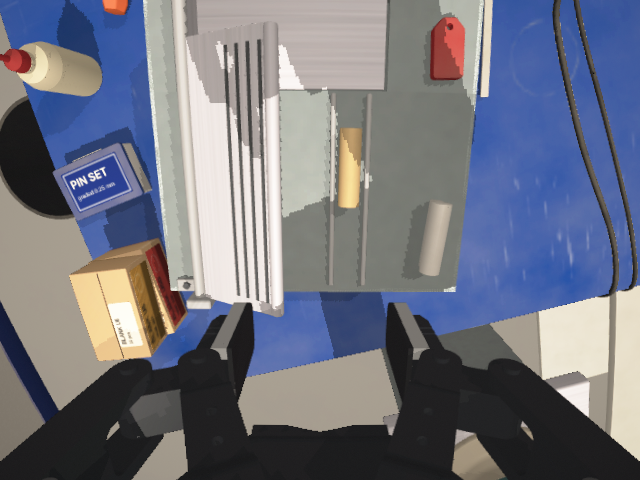

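Wrist view: the channel rails run from about (331,285)/(362,285) to (334,93)/(370,95), the brass lock is at about (349,168), and the opening's near-right corner is at (387,90).

```bash
python3 - <<'E'
from h import *
c=r.capture('wrist')
u=[331,362,334,370];v=[285,285,93,95]
print('rails',np.round(wb(onplane(c,np.array(u,float),np.array(v,float),146.)),1))
print('corners (0,-28),(-170,-100)',np.round(wb(onplane(c,np.array([387,456.]),np.array([90,292.]),140.)),1))
print('plate edge',np.round(wb(world(c,[272,279],[150,290])),1))
for k in('old_lock_centre','nickel_lock_centre','red_tag_centre'):
  for d in r.outline_of(k,'wrist')[:1]:
    m=d['pixels'];vv,uu=np.nonzero(cv2.erode(m.astype(np.uint8),np.ones((3,3))));P=wb(world(c,uu,vv));print(k,round(d['p'],2),d['bbox'])
    Q=P[P[:,2]>16] if 'lock' in k else P
    print(np.round([np.percentile(Q,1,axis=0),np.percentile(Q,99,axis=0),np.median(Q,axis=0)],1))
# deck height
print('deck',np.round(np.median(wb(world(c,np.arange(380,425),np.full(45,170))),axis=0),1))
# fingertips depth
for a in((235,330),(405,330),(228,345),(412,345)):
  print(a,np.round(world(c,*a),1),np.round(wb(world(c,*a)),1))
a=c['img'][70:310,160:480];cv2.imwrite('pics/w1z.png',cv2.resize(a[...,::-1],(800,600),interpolation=cv2.INTER_CUBIC))
E
```

```text
rails [[-163.2   15.3    6. ]
 [-163.2  -12.2    6. ]
 [  -3.9   14.6    6. ]
 [  -5.2  -13.3    6. ]]
corners (0,-28),(-170,-100) [[  -0.6  -27.4    0. ]
 [-172.8  -99.9    0. ]]
plate edge [[ -44.8   55.6   73.2]
 [-139.3   53.8   73.5]]
nickel_lock_centre 0.64 [436.6, 237.7, 35.7, 76.0]
[[-144.9  -76.9   16.8]
 [ -87.   -58.9   26.8]
 [-114.7  -66.9   24.2]]
red_tag_centre 0.72 [444.1, 47.7, 34.1, 62.2]
[[  7.8 -82.3   3.4]
 [ 49.4 -58.8  11.8]
 [ 28.2 -70.1   9.8]]
deck [-63.1 -42.7   1.2]
(235, 330) [[528.7 194.6 343.4]] [[-98.5  54.2 203.4]]
(405, 330) [[514.2 139.3 342.2]] [[-99.1  -3.  202.2]]
(228, 345) [[528.3 195.1 352. ]] [[-99.   54.6 212. ]]
(412, 345) [[514.7 139.2 352.6]] [[-98.6  -2.9 212.6]]
```

View pics/w1z.png

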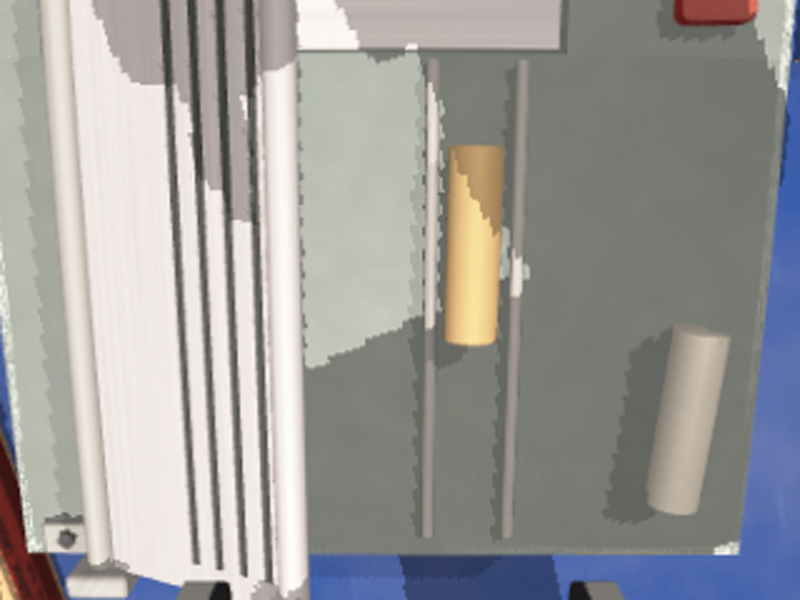

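```bash
python3 - <<'E'
from h import *
c=r.capture('wrist')
s=r.read_state();print(wb(s['tool_pos']),s['tool_pos'])
for lo,hi in((160,270),(370,460)):
  uu,vv=np.meshgrid(np.arange(lo,hi),np.arange(295,350));P=wb(world(c,uu.ravel(),vv.ravel()));
  Q=P[(P[:,2]>130)]
  print(np.round(Q[np.argsort(Q[:,2])[:8]],1), np.round([Q[:,1].min(),Q[:,1].max(),Q[:,0].max()],1))
  for z in range(155,215,10):
    m=abs(Q[:,2]-z)<5
    if m.any(): print(z,np.round([Q[m,0].min(),Q[m,0].max(),Q[m,1].min(),Q[m,1].max()],1))
u=np.array([338,360,339,361.]);v=np.array([206,206,129,129.])
print('lock top corners',np.round(wb(onplane(c,u,v,164.)),1))
E
```

```text
[[-108.89977398   28.41215351  188.56823111]] [512.32489022 172.12609305 328.56823111]
[[-104.6   54.3  175.7]
 [-104.    54.2  176. ]
 [-105.3   54.2  176.1]
 [-112.1   54.2  176.2]
 [-106.6   54.3  176.2]
 [-113.    54.2  176.3]
 [-112.3   54.1  176.6]
 [-114.1   54.2  176.9]] [ 26.9  67.9 -36.3]
175 [-120.4  -99.6   53.5   54.3]
185 [-119.6  -98.3   53.5   67.7]
195 [-114.   -98.1   53.5   67.9]
205 [-106.9  -97.6   53.6   67.5]
[[-115.    -1.2  175.9]
 [-113.    -1.   176.1]
 [-112.4   -0.9  176.3]
 [-113.8   -1.   176.3]
 [-105.9   -1.   176.4]
 [-115.6   -1.1  176.5]
 [-117.9   -1.2  176.6]
 [-106.7   -1.   176.6]] [-14.6  26.9 -36.3]
175 [-119.8  -99.4   -1.3   -0.5]
185 [-118.8  -98.2  -14.3   -0.3]
195 [-113.8  -98.   -14.6   -0.2]
205 [-107.1  -98.   -14.6   -0.2]
lock top corners [[-89.1  12.1  24. ]
 [-89.   -5.2  24. ]
 [-31.   12.2  24. ]
 [-30.9  -4.2  24. ]]
```

```bash
python3 - <<'E'
from h import *
go(bw(-111,35,100),Rt(0.15))
E
```

```text
dp [-0.0107 -0.033   0.4428] tw [ 0.0716 -0.0002  0.0008] rows 2.1304011936723484 1.2008805200822423
```

play_rows(
  targets=[
    {"dp": [-0.01,-0.033,0.12],"twist": [0.03,0,0]},
    {"dp": [-0.01,-0.033,0.24],"twist": [0.072,0,0]},
    {"dp": [-0.01,-0.033,0.36],"twist": [0.072,0,0]},
    {"dp": [-0.01,-0.033,0.44],"twist": [0.072,0,0]},
    {"dp": [-0.01,-0.033,0.44],"twist": [0.072,0,0]},
    {"dp": [-0.01,-0.033,0.44],"twist": [0.072,0,0]},
    {"dp": [-0.01,-0.033,0.44],"twist": [0.072,0,0]},
  ],
)

```text
clock: 4.8
tool_pos: [513.0, 180.0, 241.6]
orientation: [-0.075, 0.99, -0.121, 0.01]
contact_force: [0.8, -0.0, -0.2]
gripper_width: 55.0
```

```bash
python3 - <<'E'
from h import *
s=r.read_state();print(wb(s['tool_pos']),s['contact_force'],s['gripper_width'])
go(bw(-111,35,28),Rt(0.15))
c=save('wrist','w2')
for lo,hi in((120,280),(370,480)):
  uu,vv=np.meshgrid(np.arange(lo,hi),np.arange(290,350));P=wb(world(c,uu.ravel(),vv.ravel()));
  Q=P[(P[:,2]>78)&(P[:,0]<-95)&(P[:,2]<120)]
  print(np.round(Q[np.argsort(Q[:,2])[:3]],1), np.round([Q[:,1].min(),Q[:,1].max(),Q[:,0].min(),Q[:,0].max()],1))
E
```

```text
[[-110.14639617   36.18470248  101.56122298]] [ 0.79331162 -0.04885247 -0.15114689] 54.973444149409346
dp [-0.0051  0.0614  0.3627] tw [-0.0008 -0.0008  0.0015] rows 1.7644056108150392 0.030891194272513994
[[-108.    64.1   93.2]
 [-107.1   64.    93.3]
 [-106.2   64.    93.3]] [  59.1   75.1 -121.4  -99.4]
[[-115.9    9.2   85.3]
 [-109.3    9.2   85.6]
 [-105.2    9.5   85.6]] [  -8.4    9.5 -120.8  -99. ]
```

View pics/w2.png

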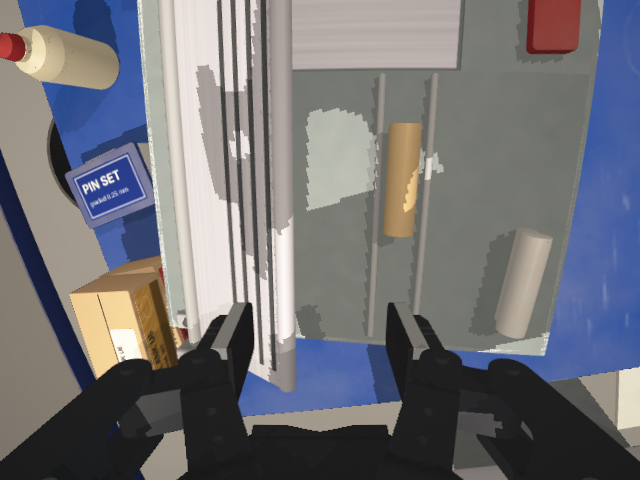

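play_rows(
  targets=[
    {"dp": [-0.005,0.012,0.05],"twist": [0,0,0]},
    {"dp": [-0.005,0.02,0.1],"twist": [0,0,0]},
    {"dp": [-0.005,0.028,0.14],"twist": [0,0,0]},
    {"dp": [-0.005,0.034,0.18],"twist": [0,0,0]},
    {"dp": [-0.005,0.037,0.2],"twist": [0,0,0]},
    {"dp": [-0.005,0.037,0.2],"twist": [0,0,0]},
    {"dp": [-0.005,0.037,0.2],"twist": [0,0,0]},
  ],
)

```text
clock: 5.43
tool_pos: [511.0, 178.7, 199.7]
orientation: [-0.075, 0.99, -0.121, 0.009]
contact_force: [-1.5, -1.6, 6.8]
gripper_width: 54.5
```

```bash
python3 - <<'E'
from h import *
s=r.read_state();print(wb(s['tool_pos']),s['contact_force'],s['gripper_width'])
go(bw(-111,35,28),Rt(0.15))
c=save('wrist','w3')
E
```

```text
[[-111.76308834   34.50397169   59.70816717]] [-1.5255563  -1.63493326  6.82660493] 54.49092133366444
dp [0.0038 0.0214 0.1571] tw [-0.0004 -0.      0.0014] rows 0.7607008762351569 0.023640561321664904
```

View pics/w3.png

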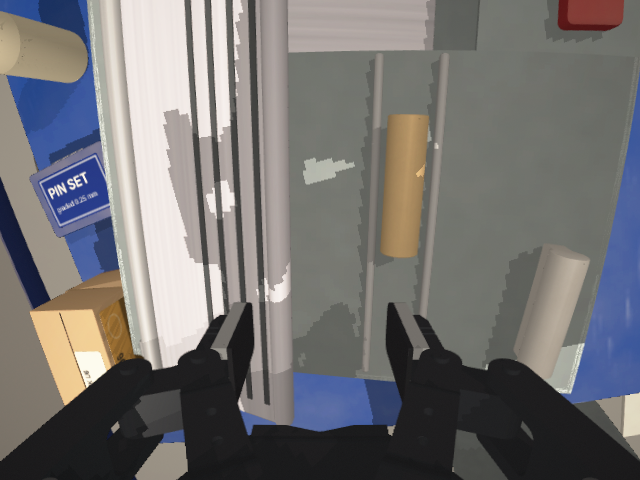

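Contact is at about 7 N and the flap is starting to open. The lock hasn't moved, at (405,185). I'll keep pressing.

play_rows(
  targets=[
    {"dp": [0.002,0.005,0.04],"twist": [0,0,0]},
    {"dp": [0.003,0.01,0.08],"twist": [0,0,0]},
    {"dp": [0.003,0.016,0.12],"twist": [0,0,0]},
    {"dp": [0.003,0.021,0.15],"twist": [0,0,0]},
    {"dp": [0.003,0.021,0.155],"twist": [0,0,0]},
    {"dp": [0.003,0.021,0.155],"twist": [0,0,0]},
    {"dp": [0.003,0.021,0.155],"twist": [0,0,0]},
  ],
)

```text
clock: 6.07
tool_pos: [512.3, 179.8, 169.4]
orientation: [-0.076, 0.99, -0.121, 0.01]
contact_force: [-1.4, -1.1, 9.0]
gripper_width: 54.9
```

```bash
python3 - <<'E'
from h import *
s=r.read_state();print(wb(s['tool_pos']),s['contact_force'],s['gripper_width'])
go(bw(-111,35,28),Rt(0.15))
go(bw(5,35,28),Rt(0.15))
c=save('wrist','w4')
E
```

```text
[[-110.77894776   35.80227306   29.43346059]] [-1.37229256 -1.146422    8.99149961] 54.860748811714025
dp [-0.0011  0.0051  0.0065] tw [-0.0013 -0.0007  0.0013] rows 0.039748267723758376 0.033143669020693156
dp [0.5789 0.0067 0.0073] tw [-0.0013 -0.0007  0.0013] rows 2.7767530128939635 0.033143669020693156
```

View pics/w4.png

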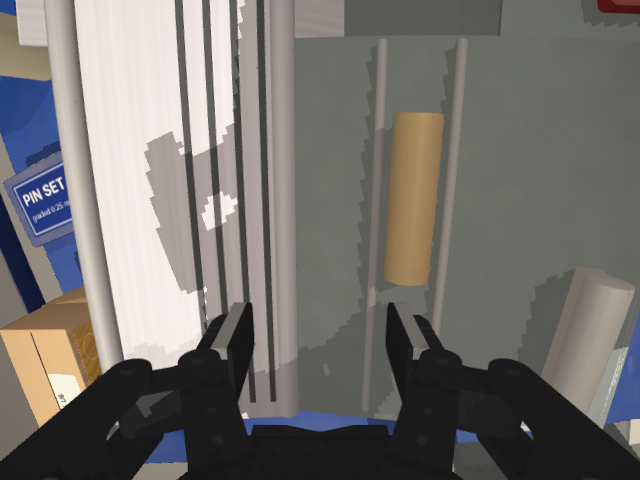

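```bash
python3 - <<'E'
from h import *
for n in('wrist','top'):
    c=r.capture(n)
    uu,vv=np.meshgrid(np.arange(0,640,1),np.arange(0,480,1));P=wb(world(c,uu.ravel(),vv.ravel()));
    Q=P[(P[:,0]>-90)&(P[:,0]<-40)&(P[:,1]>56)&(P[:,1]<105)&(P[:,2]>5)&(P[:,2]<60)]
    k=np.polyfit(Q[:,1],Q[:,2],1);print(n,len(Q),'slope',np.arctan(k[0]),'angle',.5+np.arctan(-k[0]) , np.polyval(k,[74,120]))
    L=P[(P[:,0]>-95)&(P[:,0]<-20)&(abs(P[:,1])<12)&(P[:,2]>20)&(P[:,2]<30)]
    print('lock',np.round([np.percentile(L,2,axis=0),np.percentile(L,98,axis=0)],1))
    F=P[(P[:,0]>-125)&(P[:,0]<-96)&(abs(P[:,1])<14)&(P[:,2]>8)&(P[:,2]<60)]
    if len(F): print('B',np.round([F.min(0),F.max(0)],1))
E
```

```text
wrist 17794 slope 0.23671346263924345 angle 0.2632865373607566 [24.18011581 35.27697796]
lock [[-88.5  -4.5  20.4]
 [-31.2  10.4  26.3]]
B [[-123.6  -14.     8. ]
 [ -96.2    9.1   60. ]]
top 13 slope 0.29215267166992953 angle 0.20784732833007047 [21.66087334 35.49577191]
lock [[-36.1  -4.5  21.1]
 [-29.1   5.6  27.5]]
```

play_rows(
  targets=[
    {"dp": [0.02,0.004,0.012],"twist": [0,0,0]},
    {"dp": [0.05,0.004,0.012],"twist": [0,0,0]},
    {"dp": [0.08,0.004,0.012],"twist": [0,0,0]},
    {"dp": [0.11,0.004,0.012],"twist": [0,0,0]},
    {"dp": [0.14,0.004,0.012],"twist": [0,0,0]},
    {"dp": [0.17,0.004,0.012],"twist": [0,0,0]},
    {"dp": [0.2,0.004,0.012],"twist": [0,0,0]},
    {"dp": [0.22,0.004,0.012],"twist": [0,0,0]},
    {"dp": [0.22,0.004,0.012],"twist": [0,0,0]},
    {"dp": [0.22,0.004,0.012],"twist": [0,0,0]},
  ],
)

```text
clock: 7.05
tool_pos: [551.7, 168.3, 165.8]
orientation: [-0.075, 0.99, -0.121, 0.007]
contact_force: [-5.2, -1.7, 7.7]
gripper_width: 54.8
```

```bash
python3 - <<'E'
from h import *
s=r.read_state();print(wb(s['tool_pos']),s['contact_force'],s['gripper_width'])
go(bw(2,35,27),Rt(0.15))
c=save('wrist','w5')
uu,vv=np.meshgrid(np.arange(0,640,1),np.arange(0,480,1));P=wb(world(c,uu.ravel(),vv.ravel()));
Q=P[(P[:,0]>-50)&(P[:,0]<0)&(P[:,1]>56)&(P[:,1]<105)&(P[:,2]>5)&(P[:,2]<60)]
k=np.polyfit(Q[:,1],Q[:,2],1);print('angle',.5+np.arctan(k[0]))
L=P[(P[:,0]>-85)&(P[:,0]<20)&(abs(P[:,1])<12)&(P[:,2]>20)&(P[:,2]<30)]
print('lock',np.round([np.percentile(L,2,axis=0),np.percentile(L,98,axis=0)],1))
E
```

```text
[[-69.7613523   34.3422061   25.82144788]] [-5.19347537 -1.71386707  7.73070971] 54.78036887864977
dp [ 0.3588 -0.003  -0.0073] tw [0.0001 0.0027 0.0016] rows 1.7212000909501908 0.051638740016180566
angle 0.7958471207432962
lock [[-70.1  -4.7  20.4]
 [ -0.6  10.6  27.8]]
```

View pics/w5.png

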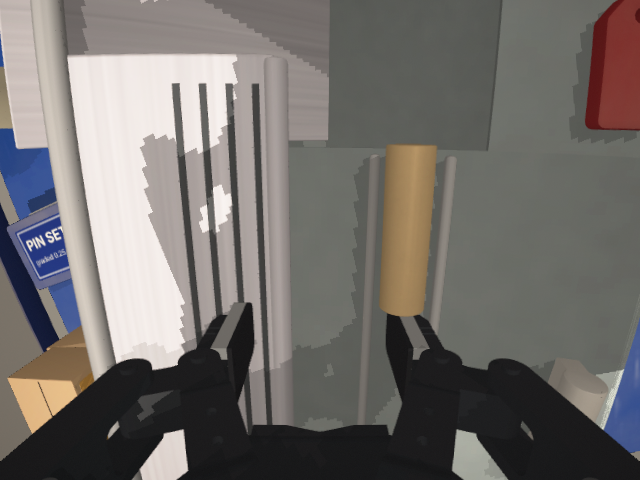

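The lock is being pushed: its front is at the opening edge, pixel row 145. The flap is open at about 0.80 rad. I'll push on.

play_rows(
  targets=[
    {"dp": [0.04,-0.001,-0.003],"twist": [0,0,0]},
    {"dp": [0.08,-0.001,-0.003],"twist": [0,0,0]},
    {"dp": [0.12,-0.001,-0.003],"twist": [0,0,0]},
    {"dp": [0.16,-0.001,-0.003],"twist": [0,0,0]},
    {"dp": [0.2,-0.001,-0.003],"twist": [0,0,0]},
    {"dp": [0.24,-0.001,-0.003],"twist": [0,0,0]},
    {"dp": [0.28,-0.001,-0.003],"twist": [0,0,0]},
    {"dp": [0.32,-0.001,-0.003],"twist": [0,0,0]},
    {"dp": [0.36,-0.001,-0.003],"twist": [0,0,0]},
    {"dp": [0.37,-0.001,-0.003],"twist": [0,0,0]},
  ],
)

```text
clock: 7.93
tool_pos: [624.4, 150.5, 166.6]
orientation: [-0.075, 0.99, -0.121, 0.007]
contact_force: [-7.0, -0.4, 10.0]
gripper_width: 54.7
```

```bash
python3 - <<'E'
from h import *
s=r.read_state();print(wb(s['tool_pos']),s['contact_force'],s['gripper_width'])
go(bw(5,35,27),Rt(0.15))
c=save('wrist','w6')
E
```

```text
[[ 5.02421791 34.76166194 26.6086792 ]] [-7.01591416 -0.38449992  9.96199462] 54.66310022787562
dp [-0.0001 -0.0015 -0.0018] tw [-0.0001  0.0024  0.0015] rows 0.011003079158765392 0.04833013775847176
```

View pics/w6.png

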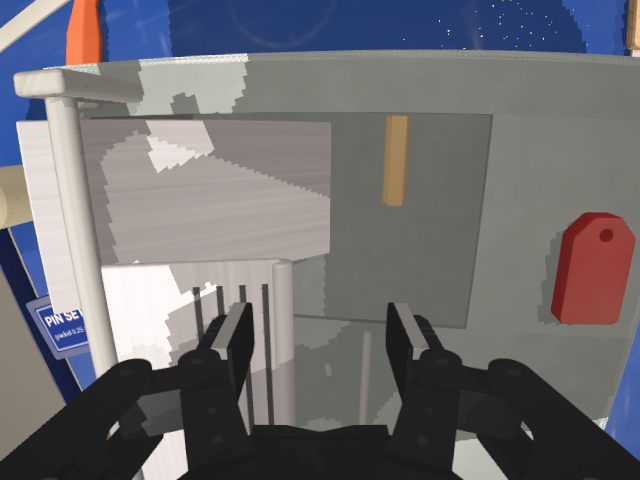

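```bash
python3 - <<'E'
from h import *
c=r.capture('wrist')
print(np.round(wb(world(c,[396,396,396],[125,160,200])),1))
go(bw(3,35,130),Rt(0.15))
E
```

```text
[[  84.5    3.6 -109.8]
 [  61.8    2.3 -111. ]
 [  34.7    0.7 -111.1]]
dp [-0.0121 -0.0785 -0.5105] tw [-0.0001  0.0021  0.0015] rows 2.477645105749482 0.0426785070368837
```

The lock is on the box floor, with its top 110 mm below the deck. Now I'll let the flap shut gently.

play_rows(
  targets=[
    {"dp": [-0.01,-0.006,-0.04],"twist": [0,0,0]},
    {"dp": [-0.01,-0.012,-0.08],"twist": [0,0,0]},
    {"dp": [-0.01,-0.018,-0.12],"twist": [0,0,0]},
    {"dp": [-0.01,-0.024,-0.16],"twist": [0,0,0]},
    {"dp": [-0.01,-0.03,-0.2],"twist": [0,0,0]},
    {"dp": [-0.01,-0.036,-0.24],"twist": [0,0,0]},
    {"dp": [-0.01,-0.043,-0.28],"twist": [0,0,0]},
    {"dp": [-0.01,-0.06,-0.4],"twist": [0,0,0]},
    {"dp": [-0.01,-0.08,-0.52],"twist": [0,0,0]},
    {"dp": [-0.01,-0.1,-0.66],"twist": [0,0,0]},
  ],
)

```text
clock: 8.87
tool_pos: [622.8, 149.9, 298.8]
orientation: [-0.073, 0.99, -0.121, 0.007]
contact_force: [0.1, -0.9, -0.0]
gripper_width: 54.6
```

play_rows(
  targets=[
    {"dp": [-0.1,-0.03,-0.15],"twist": [0,0,0]},
    {"dp": [-0.2,-0.03,-0.15],"twist": [0,0,0]},
    {"dp": [-0.3,-0.03,-0.15],"twist": [0,0,0]},
    {"dp": [-0.4,-0.03,-0.15],"twist": [0,0,0]},
    {"dp": [-0.4,-0.03,-0.15],"twist": [0,0,0]},
    {"dp": [-0.4,-0.03,-0.15],"twist": [0,0,0]},
    {"dp": [-0.4,-0.03,-0.15],"twist": [0,0,0]},
    {"dp": [-0.4,-0.03,-0.15],"twist": [0,0,0]},
  ],
)

```text
clock: 9.53
tool_pos: [547.5, 171.0, 330.0]
orientation: [-0.074, 0.99, -0.121, 0.009]
contact_force: [0.3, 0.4, -0.8]
gripper_width: 54.7
```

```bash
python3 - <<'E'
from h import *
s=r.read_state();print(s['clock'],wb(s['tool_pos']),s['contact_force'],abs(s['dq']).max())
c=save('wrist','w7')
uu,vv=np.meshgrid(np.arange(0,640,1),np.arange(0,480,1));P=wb(world(c,uu.ravel(),vv.ravel()));
Q=P[(P[:,0]>-50)&(P[:,0]<20)&(P[:,1]>65)&(P[:,1]<105)&(P[:,2]>30)&(P[:,2]<80)]
k=np.polyfit(Q[:,1],Q[:,2],1);print('flap angle',.5+np.arctan(k[0]))
Q=P[(P[:,0]>10)&(P[:,0]<80)&(P[:,1]>-20)&(P[:,1]<40)];print('leaf h',np.percentile(Q[:,2],[2,50,98]))
for k in('nickel_lock_centre','red_tag_centre','old_lock_centre'):
  for d in r.outline_of(k,'wrist')[:1]:
    vv,uu=np.nonzero(d['pixels']);print(k,round(d['p'],2),np.median(wb(world(c,uu,vv)),axis=0))
E
```

```text
9.5333 [[-74.4932456   35.88147323 189.98699404]] [ 0.25701728  0.36243955 -0.7917187 ] 0.004843487520747566
flap angle -0.007230355229170149
leaf h [-1.15906841  0.44017064  2.009619  ]
nickel_lock_centre 0.72 [-113.13822836  -67.65602553   23.67244712]
red_tag_centre 0.93 [ 28.96657552 -70.11873974   9.7233804 ]
```

View pics/w7.png

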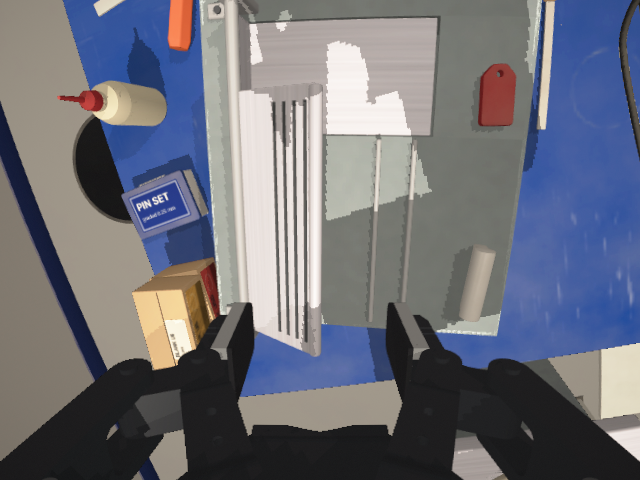

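The picture shows the channel empty, the leaf level at (350,75), and the tag at (497,95) and nickel lock at (477,283) where they were. I'm handing in.

```bash
python3 -c "
from h import *
print(r.job_done())"
```

```text
the job is handed in; nothing more can be done
None
```

The brass cylinder is in the box and the flap has sprung shut; I handed the job in at about 9.5 s on the clock.

- **Push:** One finger held the push plate down, with the flap at about 0.8 rad. The other finger pushed the cylinder along the channel until it dropped in. It was then measured lying on the box floor, with its top about 110 mm below the deck.
- **Flap and contact:** After I lifted off, the flap read about 0 rad and the leaf was level with the deck. The arm touches nothing. The readings I took during the push stayed around 12 N or less.
- **Bystanders:** The nickel lock and red tag read within about 2 mm of where they started. I did not re-measure the tape measure and cup, but the arm worked well away from them.

None of the last checks failed. Earlier, the wrist and top cameras disagreed slightly on the flap angle while it was open, about 0.74 against 0.79 rad. Both are well past the 0.6 rad needed.

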